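# Seat the suction filter tube in its push-fit collet and leak-test it

## Robot

A 7-joint arm with a two-finger parallel gripper is mounted at the origin on the work surface. World frame = base frame: x ahead of the robot, y to its left, z up, the work surface at z = 0. Lengths are in mm, angles in rad, forces in N, time in s.
With the tool pointing down it reaches from about 425 to 950 mm from the base axis. Payload 4.7 kg.
Tool frame: the origin (TCP) lies at the centre of the arm's flange, where the gripper is bolted on; the fingertips stand 173 mm ahead of it and the grasp point (between the pads) lies 155 mm ahead of it; x points along the fingers, y is the direction in which the jaws open and shut, and the axes are right-handed (so a half turn about x gives the same grasp; the last joint's range is limited). The gripper opens to 85 mm and grips with 20 to 120 N. Pads are 22 mm wide; open, the fingers measure 114 mm over their backs; the gripper's body (76 mm by 85 mm) begins 54 mm behind the grasp point. The pads swing forward as they close: fully open they stand 13 mm farther back than shut.
Start: joints at [1.217, 0.469, -0.049, 1.532, 0.024, 1.141, -0.082], TCP at [215.441, -639.7, 404.735] pointing down, gripper open.
Joint ranges: [-2.59, 2.59], [-0.33, 1.99], [-1.39, 1.29], [0.1, 2.45], [-1.04, 4.18], [0.21, 1.99], [-2.66, 2.66]. Speed limits (rad/s): [2.57, 2.57, 3.14, 3.14, 3.14, 3.14, 3.14].

## Interface

Orientations are given as a unit quaternion [x, y, z, w].
In Python, from rig import robot gives the robot as it stands.
- The arm moves only by the tool arm_command, never from a script. Its argument "motion" is a list of rows, each a list of 7 numbers: the shift along the tool's x, y, z each as a share of 250 mm, from -1 to 1, then the turn, a rotation vector about the tool's x, y, z each as a share of pi rad, from -1 to 1, then the opening, from 0 (shut) to 1 (fully open). In form: [[x, y, z, rx, ry, rz, gripper], ...]. A call has 1 to 20 rows; each row shifts and turns the commanded pose from where the row before left it, along the tool's axes as they then stand; what a row does not reach is not made up. A row lasts 1/10 s, in which the tool goes at most 50 mm and 8.59 degrees, less where a joint would pass 70% of its speed; a pose out of reach is approached as far as the arm can. A call with a number of a shift or a turn outside -1 to 1 is refused whole. A call with a gripper value outside its range is refused whole. The fingers move at their own pace and stop on an object; "newtons" is the grip in N (left out, the last holds). Time passes only in rows, so rows that do not move let the fingers close. It gives the time, the measured TCP pose, the force and the opening at its end, in the units of the state.
- robot.observe(): the state, without advancing time (a new reading comes with each control period).
- robot.grab_frame(name): name is "scene" or "top" or "wrist"; returns (picture, depth): 384x512x3 uint8, blue, green, red; 384x512 float32, mm along the optical axis (not along the pixel's ray), 0 where there is no reading.
- robot.calibration(name): a dict with "camera_matrix" (3x3 intrinsics, pixels), "rvec" (rotation vector, rad) and "tvec" (3), from world to camera coordinates, as OpenCV has them; the wrist camera has in their place "tool_from_camera" (4x4, takes a point from camera to tool coordinates, whose origin is the TCP and whose axes are the tool frame's). Camera axes: x right, y down, z forward; pixel columns grow to the right and rows downward; lengths in mm; the calibration is good to about 2 mm. A picture is of the moment at which its call begins: read the wrist's pose just before it. calibration takes no time and is no camera call.
- robot.job_done(): hands the job in, once; it reports no verdict.
The state is a dict: "time_s": time; "joint_positions": joint angles; "qd": joint speeds; "joint_efforts": joint torques, N m; "tool_pos": TCP position; "tcp_rot": TCP orientation; "wrist_force": force on the tool from outside, world axes, zero at the start; "moment": the same for the moment, N m; "opening": finger opening in mm.
Only numpy, scipy, OpenCV 4.12 (cv2) and the standard library are available. Lean on these libraries where they do the work, as an engineer would, in place of code of your own. Each camera call takes 0.05 s, during which the arm holds its last target.

## Task

Take the filter tube (the one with the tall white barrel and a nipple on top) out of the rack and push its steel spigot straight down into the push-fit collet on the suction unit, past the rubber seal and on against the stiff sliding seat until it is fully home on the stop at the bottom. Ease it in: more than 35 N would crack the collet. When it is home, press the unit's round test button fully down and let everything go, with the tube standing fully home and the other things on the counter left alone.

Things in the scene. Friction and masses are not known exactly. Their poses are not given: they have to be found in the camera images.
- filter_tube: Filter tube, round, 122 mm tall, about 70 g, upright in any of the rack's holes. Origin at the centre of its lower end, z up its axis. Steel spigot 16 mm diameter from 0 to 60 mm (lowest 8 mm tapered to 13 mm; black ring at 36 mm whose lower edge is level with the collet's top when home), white barrel 28 mm diameter from 60 to 110 mm (grip here), nipple 10 mm diameter to 122 mm.
- filter_tip (a point): Centre of the lower end of the filter tube's spigot (same as its origin).
- filter_grip (a point): Point on the filter tube's axis 85 mm above its lower end, mid-barrel: a good place to grip.
- unit: Suction unit, fixed to the counter: white box 160 mm (x) by 240 mm (y) by 70 mm high, origin at the centre of its underside, front (-x) with slots and a gauge. On top: the grey collet block at local y = +50 mm and the test button at local y = -60 mm.
- collet: Grey square collet block, 44 x 44 mm and 48 mm high, fixed on top of the suction unit, with the vertical bore in its top. Origin at the centre of its underside, 70 mm above the counter, on the bore's axis.
- collet_mouth (a point): Centre of the collet's mouth, on top of its block, 118 mm above the counter. Bore 17.5 mm diameter, 3 mm chamfer at the mouth. About 18 to 26 mm down, a rubber seal (four sprung noses) grips the spigot: only a few newtons, in jerks; it then steadies the tube where it is left.
- collet_stop (a point): Point on the bore's axis 36 mm below the mouth (82 mm above the counter), z up: where the spigot's lower end is when home. A black seat ring waits 26 to 30 mm below the mouth (unknown); the spigot must drive it down to this stop. The ring slides stiffly, about 13 to 17 N all the way, stays where pushed and does not spring back; at the stop the force climbs steeply.
- test_button (a joint): Travel of the sprung test button: 0 up, 0.006 m fully down (takes about 5 N); it springs back.
- test_button_top (a point): Centre of the top face of the test button, a steel disc 26 mm in diameter, pressed straight down.
- rack: Aluminium rack block, fixed, 70 mm (x) by 200 mm (y) by 50 mm high, origin at the centre of its underside. Three vertical holes 18 mm in diameter, 35 mm deep, at local y = -60, 0 and +60 mm, each with one tube standing in it (lower ends 15 mm above the counter).
- squat_trap: Other tube in the rack, leave alone: same spigot but a short, wide white cap, 36 mm diameter, 60 to 84 mm above its lower end. Origin at its lower end.
- plain_tube: Other tube in the rack, leave alone: plain 16 mm steel tube with a small 19 mm white cap, top 96 mm above its lower end. Origin at its lower end.
- vial: Amber glass vial with aluminium cap, 24 mm diameter, 46 mm high, standing loose between unit and rack; leave alone. Origin at the centre of its underside.
- nasal_speculum: Steel nasal speculum lying loose, about 125 x 55 mm, 10 mm thick; leave alone. Origin at the middle of its underside.
- otoscope: Black otoscope handle lying loose, 170 mm long, 28 mm thick; leave alone. Origin on its underside.
- acrylic_cup: Clear acrylic cup, 52 mm across, 60 mm high, loose before the dispenser; leave alone. Origin at the centre of its underside.

How it is judged:
By the outcome, as a careful person would: the job done as asked, in the order asked, and still so for the second after the job is handed in, with the robot touching nothing.
It also fails if it takes over 64 s, if anything falls off the work surface, if the arm or the gripper's body presses on something with over 40 N, if the wrist force passes 120 N, or if a joint passes its speed limit or range.

## Working session

There is one attempt and no reset: what is moved stays moved. The work goes in short steps, Python scripts to look and compute and a tool call to move; the robot and the scene stay as the last step left them, time stands still between calls to the robot, and variables do not carry over. Pictures are saved under pics/ and viewed, and the job is handed in when it is done.

Besides the shell and the picture viewer there is one more tool, called after "Request:" as name([rows], argument=value, ...), one row to a line, values as JSON. arm_command: Moves the arm, as the interface text tells. Its arguments: {"type":"object","properties":{"motion":{"type":"array","items":{"type":"array","items":{"type":"number"}}},"newtons":{"type":"number"}},"required":["motion"]}

```bash
ls; mkdir -p pics; python3 - <<'E'
from rig import robot
import cv2,numpy as np
s=robot.observe()
for k,v in s.items(): print(k,v)
for n in ["scene","top","wrist"]:
    p,d=robot.grab_frame(n); cv2.imwrite(f"pics/{n}0.png",p); np.save(f"pics/{n}0.npy",d)
    print(n,robot.calibration(n))
E
```

```text
pics
time_s 0.0
joint_positions [ 1.21707726  0.46946013 -0.0485867   1.53371867  0.02410003  1.14102265
 -0.08232739]
qd [-0.00045189  0.00027563  0.00020964 -0.00097373  0.00142313  0.00043012
 -0.00076554]
joint_efforts [-2.39699484e-04 -5.10316122e+01 -4.65493498e-02 -2.37719125e+01
  1.07340451e-02  7.49129016e-03  2.47901590e-05]
tool_pos [ 215.35382042 -639.45640515  403.63798654]
tcp_rot [-0.69765788 -0.11503647  0.69794497 -0.11363501]
wrist_force [-0.57470458 -0.34910051  0.58275925]
moment [-0.02995237 -0.04372457  0.01396108]
opening 85.30340517433731
scene {'camera_matrix': array([[471.43183186,   0.        , 257.41609477],
       [  0.        , 471.43183186, 189.60056577],
       [  0.        ,   0.        ,   1.        ]]), 'rvec': array([ 1.18807032,  2.2798195 , -1.04550421]), 'tvec': array([ 268.59220013, -193.68247554, 1851.20661357])}
top {'camera_matrix': array([[415.56268532,   0.        , 259.84290972],
       [  0.        , 415.56268532, 197.22475485],
       [  0.        ,   0.        ,   1.        ]]), 'rvec': array([ 2.18448523, -2.15030685,  0.07394214]), 'tvec': array([  12.61258641,  477.92169332, 1352.98542351])}
wrist {'camera_matrix': array([[329.69890015,   0.        , 258.43462641],
       [  0.        , 329.69890015, 195.3610023 ],
       [  0.        ,   0.        ,   1.        ]]), 'tool_from_camera': array([[-2.09132783e-04, -2.61828919e-01,  9.65114280e-01,
         3.13778451e+01],
       [ 9.99999400e-01, -1.09294138e-03, -7.98154205e-05,
        -2.24929627e-01],
       [ 1.07571132e-03,  9.65113684e-01,  2.61828990e-01,
        -6.59405717e+01],
       [ 0.00000000e+00,  0.00000000e+00,  0.00000000e+00,
         1.00000000e+00]])}
```

View pics/scene0.png

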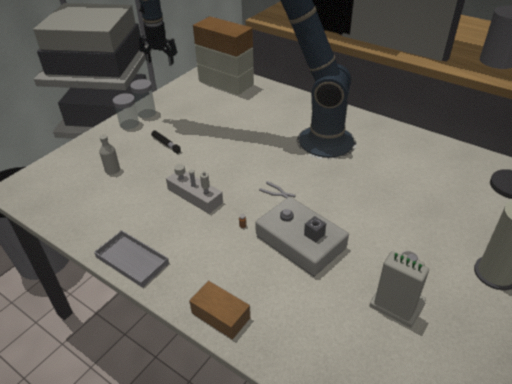

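View pics/top0.png

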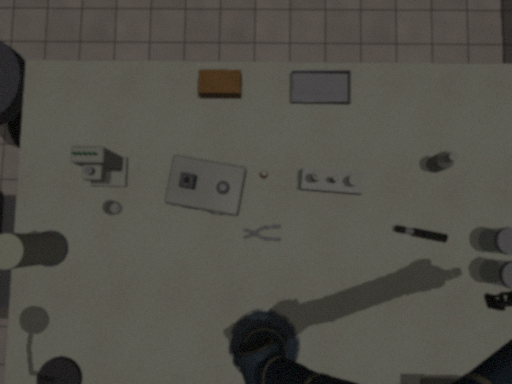

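View pics/wrist0.png

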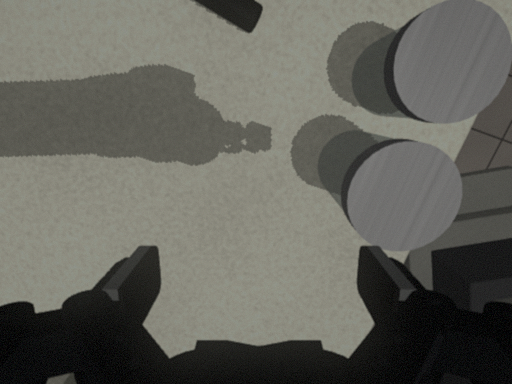

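The scene view shows the rack near (195,188) with three tubes and the unit near (302,232). In the top view the rack is near (330,180) and the unit near (205,185). I'll enlarge both.

```bash
python3 - <<'E'
import cv2,numpy as np
a=cv2.imread("pics/scene0.png")[150:215,155:255]; b=cv2.imread("pics/top0.png")[140:225,150:370]
a=cv2.resize(a,None,fx=4,fy=4,interpolation=3);b=cv2.resize(b,None,fx=3.6,fy=3.6,interpolation=3)
b=cv2.convertScaleAbs(b,alpha=1.8);a=cv2.convertScaleAbs(a,alpha=1.4)
o=np.zeros((a.shape[0]+b.shape[0],800,3),np.uint8); o[:a.shape[0],:a.shape[1]]=a;o[a.shape[0]:,:b.shape[1]]=b
cv2.imwrite("pics/crop0.png",o); print(o.shape)
E
```

```text
(566, 800, 3)
```

View pics/crop0.png

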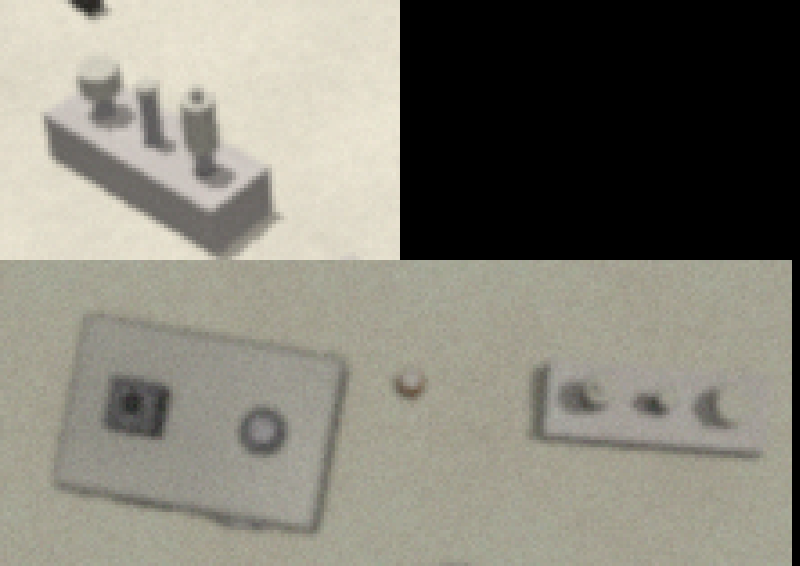

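```bash
cat > h.py <<'E'
import cv2,numpy as np
from rig import robot
from scipy.spatial.transform import Rotation as R
def cam(n):
    c=robot.calibration(n); K=c["camera_matrix"]
    if n=="wrist":
        s=robot.observe(); T=np.eye(4);T[:3,:3]=R.from_quat(s["tcp_rot"]).as_matrix();T[:3,3]=s["tool_pos"]
        W=T@c["tool_from_camera"]
    else:
        V=np.eye(4);V[:3,:3]=cv2.Rodrigues(c["rvec"])[0];V[:3,3]=c["tvec"];W=np.linalg.inv(V)
    return K,W
def ray(K,W,u,v):
    d=W[:3,:3]@np.array([(u-K[0,2])/K[0,0],(v-K[1,2])/K[1,1],1.]); return W[:3,3],d
def plane(K,W,u,v,z):
    o,d=ray(K,W,u,v); return o+d*(z-o[2])/d[2]
def cloud(K,W,D):
    v,u=np.mgrid[:D.shape[0],:D.shape[1]]
    P=np.stack([(u-K[0,2])/K[0,0]*D,(v-K[1,2])/K[1,1]*D,D],-1)
    return P@W[:3,:3].T+W[:3,3]
E
python3 - <<'E'
from h import *
K,W=cam("top");print("top cam",W[:3,3])
D=np.load("pics/top0.npy");P=cloud(K,W,D);Z=P[...,2];Z[D==0]=np.nan
print(np.nanmedian(Z[230:260,150:220]))
for nm,z0,z1,(u0,u1,v0,v1) in [("unit",62,78,(155,255,145,225)),("collet",108,126,(155,255,145,225)),("rack",42,58,(290,375,155,205)),("tubes",85,150,(290,375,155,205)),("vial",30,60,(255,275,165,185))]:
    m=np.zeros(Z.shape,np.uint8); s=(slice(v0,v1),slice(u0,u1)); m[s]=((Z[s]>z0)&(Z[s]<z1))
    n,l,st,ce=cv2.connectedComponentsWithStats(m)
    for i in range(1,n):
        if st[i,4]<6: continue
        q=P[l==i]; r=cv2.minAreaRect(q[:,:2].astype(np.float32))
        print(nm,st[i],"med z",np.median(q[:,2]).round(1),"rect c",np.round(r[0],1),"size",np.round(r[1],1),"ang",round(r[2],1),"mean",q.mean(0).round(1))
for z,u,v in [(118,186.4,179.7),(80,223,188)]: print(plane(K,W,u,v,z).round(1))
E
```

```text
top cam [ 357.88306054   -7.2282414  1389.60614781]
0.472683287576956
unit [ 164  155   81   61 3244] med z 70.1 rect c [509.4 198.5] size [240.1 164.6] ang 80.7 mean [509.6 195.2  70.1]
collet [178 172  17  17 192] med z 117.6 rect c [519.9 247.7] size [46.2 44.2] ang 81.4 mean [519.6 246.8 117.7]
rack [ 301  168   63   26 1099] med z 50.3 rect c [ 533.7 -212.8] size [200.7  71.7] ang 86.0 mean [ 532.  -209.3   50.2]
tubes [310 172  11  10  82] med z 124.6 rect c [ 536.4 -151.7] size [26.1 26.5] ang 0.5 mean [ 535.3 -151.1  121.2]
tubes [331 175   7   7  34] med z 110.5 rect c [ 534.2 -211.7] size [15.5 16.6] ang 76.9 mean [ 533.4 -211.5  108.4]
tubes [347 175  13  12 114] med z 99.1 rect c [ 528.5 -272.6] size [33.5 36. ] ang 0.0 mean [ 528.3 -271.3   98.3]
vial [260 170   8   7  38] med z 44.5 rect c [555.8  10.2] size [21.5 19.2] ang 44.8 mean [554.7   9.6  42.6]
[520.2 246.4 118. ]
[500.2 136.5  80. ]
```

```bash
cat >> h.py <<'E'
def toolR(s=None):
    s=s or robot.observe(); return R.from_quat(s["tcp_rot"]).as_matrix(), s["tool_pos"]
def delta(target,Rm,p): # world target TCP -> tool shift
    return Rm.T@(np.array(target)-p)
def down(yaw_deg): # tool x down, tool y at yaw in world
    a=np.radians(yaw_deg); y=np.array([np.cos(a),np.sin(a),0]);x=np.array([0,0,-1.]);return np.stack([x,y,np.cross(x,y)],1)
E
python3 - <<'E'
from h import *
Rm,p=toolR();print(Rm.round(4));print("jaw yaw",np.degrees(np.arctan2(Rm[1,1],Rm[0,1])))
for yaw in (-9.3,-4,170.7,90,-90):
    T=down(yaw);print(yaw,"rotvec/pi",(R.from_matrix(Rm.T@T).as_rotvec()/np.pi).round(4))
print("delta/250",delta([537,-152,380],Rm,p)/250)
E
```

```text
[[-5.000e-04  3.191e-01 -9.477e-01]
 [ 1.400e-03 -9.477e-01 -3.191e-01]
 [-1.000e+00 -1.500e-03  0.000e+00]]
jaw yaw -71.38920826390329
-9.3 rotvec/pi [-3.449e-01 -2.000e-04  4.000e-04]
-4 rotvec/pi [-3.744e-01 -3.000e-04  4.000e-04]
170.7 rotvec/pi [6.551e-01 5.000e-04 3.000e-04]
90 rotvec/pi [-8.966e-01 -7.000e-04  1.000e-04]
-90 rotvec/pi [1.034e-01 1.000e-04 5.000e-04]
delta/250 [ 0.09763947 -1.43747659 -1.84156876]
```

Request:
arm_command([
  [0,-0.12,-0.1535,0,0,0,1],
  [0,-0.12,-0.1535,0,0,0,1],
  [0,-0.12,-0.1535,0,0,0,1],
  [0,-0.12,-0.1535,0,0,0,1],
  [0,-0.12,-0.1535,0,0,0,1],
  [0,-0.12,-0.1535,0,0,0,1],
  [0,-0.12,-0.1535,0,0,0,1],
  [0,-0.12,-0.1535,0,0,0,1],
  [0.02,-0.12,-0.1535,0,0,0,1],
  [0.02,-0.12,-0.1535,0,0,0,1],
  [0.02,-0.12,-0.1535,0,0,0,1],
  [0.02,-0.12,-0.1535,0,0,0,1],
  [0,0,0,-0.043,0,0,1],
  [0,0,0,-0.043,0,0,1],
  [0,0,0,-0.043,0,0,1],
  [0,0,0,-0.043,0,0,1],
  [0,0,0,-0.043,0,0,1],
  [0,0,0,-0.043,0,0,1],
  [0,0,0,-0.043,0,0,1],
  [0,0,0,-0.043,0,0,1],
])

```text
time_s: 2.15
tool_pos: [536.8, -151.6, 384.5]
tcp_rot: [-0.538, -0.459, 0.538, -0.458]
wrist_force: [-0.3, 0.2, 0.3]
opening: 85.6
```

Request:
arm_command([
  [0,0,0,0,0,0,1],
  [0,0,0,0,0,0,1],
])

```text
time_s: 2.35
tool_pos: [536.8, -151.7, 384.5]
tcp_rot: [-0.54, -0.456, 0.54, -0.456]
wrist_force: [-0.1, -0.2, 0.1]
opening: 85.2
```

```bash
python3 - <<'E'
from h import *
Rm,p=toolR();print(Rm.round(4),p)
K,W=cam("wrist");p_,D=robot.grab_frame("wrist");cv2.imwrite("pics/wrist1.png",p_);np.save("pics/wrist1.npy",D)
P=cloud(K,W,D);Z=P[...,2].copy();Z[D==0]=np.nan
for nm,z0,z1 in [("nipple",132,142),("barreltop",120,130),("plain",107,115),("squat",95,104),("rack",47,53)]:
    m=((Z>z0)&(Z<z1)).astype(np.uint8);n,l,st,ce=cv2.connectedComponentsWithStats(m)
    for i in range(1,n):
        if st[i,4]<60: continue
        q=P[l==i];r=cv2.minAreaRect(q[:,:2].astype(np.float32))
        print(nm,st[i],np.median(q[:,2]).round(1),np.round(r[0],1),np.round(r[1],1),round(r[2],1),q.mean(0).round(1))
E
```

```text
[[-4.000e-04  9.859e-01 -1.676e-01]
 [ 1.000e-04 -1.676e-01 -9.859e-01]
 [-1.000e+00 -4.000e-04 -0.000e+00]] [ 536.83538484 -151.7487455   384.52992479]
nipple [257 201  15  16 181] 136.4 [ 539.7 -154.6] [9.8 9.7] 17.7 [ 539.8 -154.2  136.2]
barreltop [245 185  38  37 898] 124.4 [ 539.6 -154.5] [27. 27.] 78.5 [ 540.  -153.   124.3]
plain [247 181  31  12  68] 111.2 [ 540.  -143.9] [ 6.4 23.1] 88.2 [ 540.6 -142.9  111.1]
plain [259 257  24  23 397] 110.4 [ 535.2 -214.4] [19. 18.] 35.6 [ 535.6 -213.7  110.2]
squat [247 178  34  13  75] 99.9 [ 541.5 -145.6] [ 9.  26.1] 79.7 [ 541.7 -143.6   99.7]
squat [ 257  304   39   36 1099] 98.3 [ 531.5 -273.9] [35.  34.2] 79.9 [ 531.5 -272.8   98.2]
rack [ 221  135   89  195 9865] 49.4 [ 535.6 -214.7] [200.8  70.2] 86.0 [ 537.  -198.7   49.4]
```

View pics/wrist1.png

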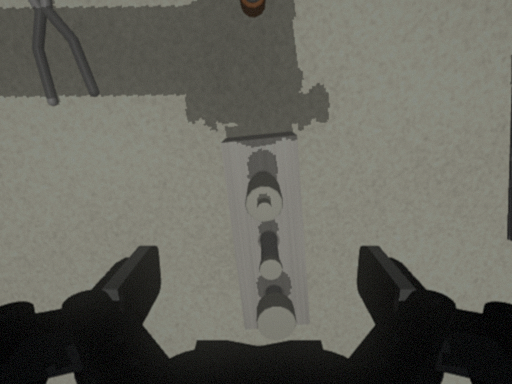

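Request:
arm_command([
  [0.05,0.007,0.006,0,0,0,1],
  [0.1,0,0,0,0,0,1],
  [0.1,0,0,0,0,0,1],
  [0.1,0,0,0,0,0,1],
  [0.1,0,0,0,0,0,1],
  [0.064,0,0,0,0,0,1],
  [0,0,0,0,0,0,1],
  [0,0,0,0,0,0,0.5],
  [0,0,0,0,0,0,0.35],
  [0,0,0,0,0,0,0.2],
  [0,0,0,0,0,0,0.1],
  [0,0,0,0,0,0,0],
  [0,0,0,0,0,0,0],
  [0,0,0,0,0,0,0],
], newtons=80)

```text
time_s: 3.8
tool_pos: [539.0, -153.4, 257.2]
tcp_rot: [0.54, 0.456, -0.539, 0.458]
wrist_force: [-0.8, -0.3, 6.2]
opening: 26.4
```

Request:
arm_command([
  [0,0,0,0,0,0,0],
  [0,0,0,0,0,0,0],
])

```text
time_s: 4.0
tool_pos: [538.9, -153.4, 257.3]
tcp_rot: [0.54, 0.456, -0.539, 0.458]
wrist_force: [0.0, 0.5, 6.0]
opening: 26.4
```

Request:
arm_command([
  [-0.03,0,0,0,0,0,0],
  [-0.06,0,0,0,0,0,0],
  [-0.1,0,0,0,0,0,0],
  [-0.12,0,0,0,0,0,0],
  [-0.14,0,0,0,0,0,0],
  [-0.15,0,0,0,0,0,0],
  [0,-0.016,-0.08,0,0,0,0],
  [0,-0.033,-0.148,0,0,0,0],
  [0,-0.033,-0.148,0,0,0,0],
  [0,-0.033,-0.148,0,0,0,0],
  [0,-0.033,-0.148,0,0,0,0],
  [0,-0.033,-0.148,0,0,0,0],
  [0,-0.033,-0.148,0,0,0,0],
  [0,-0.033,-0.148,0,0,0,0],
  [0,-0.033,-0.148,0,0,0,0],
  [0,-0.016,-0.068,0,0,0,0],
  [0,0,0,0,0,0,0],
  [0,0,0,0,0,0,0],
  [0,0,0,0,0,0,0],
])

```text
time_s: 5.9
tool_pos: [520.5, 185.5, 406.2]
tcp_rot: [-0.54, -0.456, 0.541, -0.457]
wrist_force: [0.1, 0.8, 0.3]
opening: 26.7
```

```bash
python3 - <<'E'
from h import *
Rm,p=toolR();print(Rm.round(4),p,robot.observe()["wrist_force"])
K,W=cam("wrist");p_,D=robot.grab_frame("wrist");cv2.imwrite("pics/wrist2.png",p_);np.save("pics/wrist2.npy",D);np.save("pics/wrist2W.npy",W)
P=cloud(K,W,D);Z=P[...,2].copy();Z[D==0]=np.nan
for nm,z0,z1 in [("collet",114,122),("unit",66,74),("button",74,90),("nipple",285,295),("barrel",270,282)]:
    m=((Z>z0)&(Z<z1)).astype(np.uint8);n,l,st,ce=cv2.connectedComponentsWithStats(m)
    for i in range(1,n):
        if st[i,4]<60: continue
        q=P[l==i];r=cv2.minAreaRect(q[:,:2].astype(np.float32))
        print(nm,st[i],np.median(q[:,2]).round(1),np.round(r[0],1),np.round(r[1],1),round(r[2],1),q.mean(0).round(1))
p_,D=robot.grab_frame("scene");cv2.imwrite("pics/scene2.png",cv2.resize(p_[90:280,150:410],None,fx=3,fy=3))
E
```

```text
[[-3.000e-04  9.859e-01 -1.671e-01]
 [-1.600e-03 -1.671e-01 -9.859e-01]
 [-1.000e+00 -1.000e-04  1.600e-03]] [520.51287737 185.52238808 406.24569869] [0.07914267 0.79615437 0.25301841]
collet [ 218   83   59   61 3014] 117.5 [521.8 246.1] [43.9 43.8] 81.2 [522.1 246.6 117.4]
unit [  158    30   182   246 31019] 69.4 [514.5 199.7] [230.8 156.7] 80.7 [518.  226.   69.3]
button [239 103  21  21 309] 87.9 [521.9 245.8] [16.1 16.3] 36.3 [521.9 246.1  87.6]
button [229 210  19  31 296] 81.3 [492.3 147.4] [32.  10.6] 47.0 [493.8 148.7  81.4]
nipple [  76  285   90   96 3929] 289.2 [479.1 194.5] [25.7 23. ] 64.8 [482.4 193.6 289.6]
nipple [ 352  285   91   96 3918] 289.1 [558.8 179.3] [27. 22.] 74.3 [558.2 180.7 289.6]
nipple [172 288  42  18 397] 287.7 [503.  200.4] [ 2.1 13.3] 82.5 [502.4 200.6 287.7]
nipple [304 288  42  17 400] 287.7 [541. 194.] [ 2. 13.] 81.4 [541.5 193.9 287.8]
nipple [243 312  31  29 543] 285.5 [519.7 184.7] [ 9.8 10.2] 16.9 [519.7 184.8 285.6]
barrel [ 153  264  212   71 5671] 273.6 [520.1 185.7] [27.7 70. ] 80.4 [520.8 190.  274.7]
barrel [117 278  36   9 131] 280.4 [483.4 204.2] [ 2.7 11.2] 75.8 [484.1 203.8 280.1]
barrel [364 278  37  10 133] 280.5 [560.9 190.9] [ 2.9 11.9] 83.5 [560.  190.8 280.1]
```

View pics/wrist2.png

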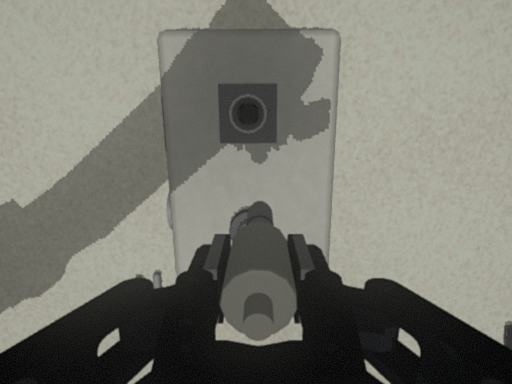

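View pics/scene2.png

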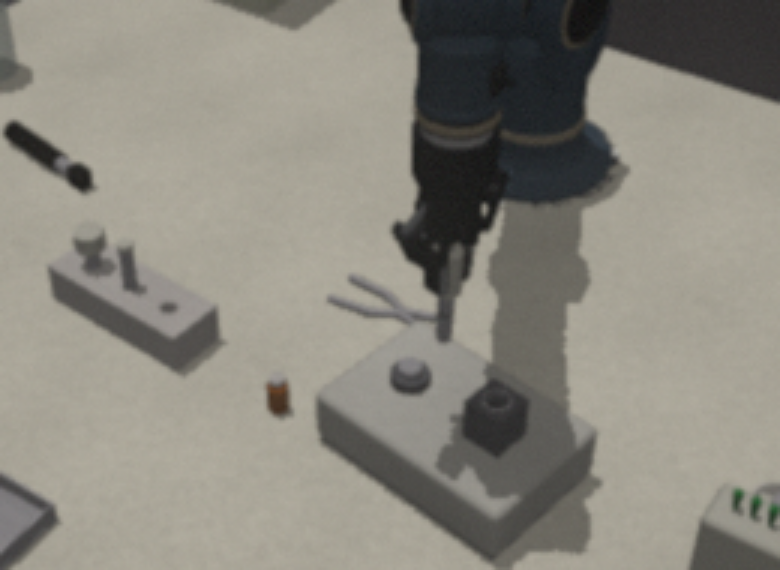

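```bash
cat >> h.py <<'E'
def tubefit(P,p,Rm,ztop):
    # profile of tube in tool coords vs height; front surface faces camera (-z tool)
    Q=(P-p)@Rm; ok=np.isfinite(P[...,2])
    for h0,h1,r in [(4,10,7.5),(14,22,8),(24,32,8),(40,48,8),(50,58,8),(64,72,14),(74,82,14),(84,92,14),(98,106,14)]:
        x0=ztop-h1; x1=ztop-h0
        m=(Q[...,0]>x0)&(Q[...,0]<x1)&(abs(Q[...,1])<r+4)&(abs(Q[...,2])<r+8)
        q=Q[m]
        if len(q)<20: print(h0,"none");continue
        # circle fit with known radius
        from scipy.optimize import least_squares
        f=least_squares(lambda c:np.hypot(q[:,1]-c[0],q[:,2]-c[1])-r,[0,0.],loss="soft_l1",f_scale=.5)
        print(h0,h1,len(q),"axis tool y,z",f.x.round(2),"ext y",np.percentile(q[:,1],[1,99]).round(1),"rms",np.sqrt(np.mean(f.fun**2)).round(2))
E
python3 - <<'E'
from h import *
s=robot.observe();Rm,p=toolR(s)
W=np.load("pics/wrist2W.npy");K,_=cam("wrist");D=np.load("pics/wrist2.npy");P=cloud(K,W,D);P[D==0]=np.nan
tubefit(P,p,Rm,242.3)
q=(np.array([521.9,246,118])-p)@Rm;print("mouth in tool",q)
E
```

```text
4 10 28 axis tool y,z [0.21 0.83] ext y [-6.3  7.4] rms 0.26
14 22 90 axis tool y,z [0.15 1.33] ext y [-7.4  7.9] rms 0.15
24 32 110 axis tool y,z [0.02 1.31] ext y [-7.3  7.5] rms 0.17
40 48 53 axis tool y,z [-0.04  1.27] ext y [-5.9  5.3] rms 0.17
50 none
64 72 334 axis tool y,z [-0.29  1.56] ext y [-13.7  12.8] rms 0.67
74 82 607 axis tool y,z [-0.34  1.32] ext y [-17.7  17.5] rms 3.06
84 92 738 axis tool y,z [-0.4   1.27] ext y [-17.7  17.7] rms 3.13
98 106 1276 axis tool y,z [-0.53  1.22] ext y [-17.6  17.5] rms 3.04
mouth in tool [288.12738096  -8.78585111 -60.0646324 ]
```

Request:
arm_command([
  [0,-0.008,-0.06,0,0,0,0],
  [0,-0.02,-0.12,0,0,0,0],
  [0,-0.01,-0.066,0,0,0,0],
  [0.05,0,0,0,0,0,0],
  [0.07,0,0,0,0,0,0],
  [0.04,0,0,0,0,0,0],
  [0.008,0,0,0,0,0,0],
  [0,0,0,0,0,0,0],
  [0,0,0,0,0,0,0],
], newtons=110)

```text
time_s: 6.9
tool_pos: [521.3, 249.4, 364.7]
tcp_rot: [0.54, 0.457, -0.539, 0.457]
wrist_force: [0.6, 0.3, -0.5]
opening: 25.6
```

```bash
python3 - <<'E'
from h import *
s=robot.observe();Rm,p=toolR(s);print(p,s["wrist_force"],Rm.round(4))
K,W=cam("wrist");p_,D=robot.grab_frame("wrist");cv2.imwrite("pics/wrist3.png",p_)
P=cloud(K,W,D);P[D==0]=np.nan
tubefit(P,p,Rm,242.3)
m=(abs(P[...,2]-118)<4)&(np.hypot(P[...,0]-521,P[...,1]-247)<35);q=P[m]
r=cv2.minAreaRect(q[:,:2].astype(np.float32));print(r,((np.array([*r[0],118]))-p)@Rm)
p2,_=robot.grab_frame("scene")
a=cv2.resize(p2[190:260,270:350],None,fx=5,fy=5,interpolation=3);b=cv2.resize(p_[:,130:390],(380,562))
o=np.zeros((562,800,3),np.uint8);o[:350,:400]=a;o[:,410:790]=b;cv2.imwrite("pics/c3.png",o)
E
```

```text
[521.28953722 249.38928604 364.74684846] [ 0.58655551  0.3004964  -0.53466624] [[ 1.000e-03  9.863e-01 -1.651e-01]
 [ 3.000e-04 -1.651e-01 -9.863e-01]
 [-1.000e+00  9.000e-04 -5.000e-04]]
4 10 29 axis tool y,z [0.27 0.58] ext y [-7.   6.8] rms 0.19
14 22 92 axis tool y,z [0.12 1.1 ] ext y [-7.4  7.8] rms 0.15
24 32 108 axis tool y,z [0.09 1.1 ] ext y [-7.6  7.5] rms 0.17
40 48 49 axis tool y,z [-0.15  1.1 ] ext y [-5.9  5.7] rms 0.21
50 none
64 72 338 axis tool y,z [-0.26  1.36] ext y [-13.4  12.6] rms 0.56
74 82 599 axis tool y,z [-0.27  1.09] ext y [-17.6  17.7] rms 3.11
84 92 752 axis tool y,z [-0.37  1.07] ext y [-17.7  17.5] rms 3.12
98 106 1317 axis tool y,z [-0.51  1.05] ext y [-17.7  17.6] rms 3.03
((522.0460205078125, 246.41844177246094), (43.98033142089844, 44.136444091796875), 80.69881439208984) [246.7464562    1.00623162   2.92903729]
```

View pics/c3.png

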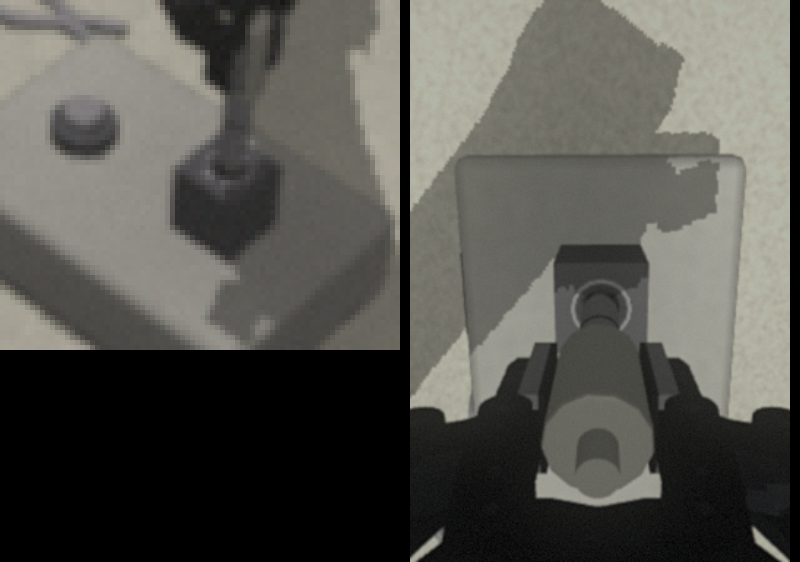

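Request:
arm_command([
  [0,0.003,0.0072,0,0,0,0],
  [0,0,0,0,0,0,0],
  [0.01,0,0,0,0,0,0],
  [0.01,0,0,0,0,0,0],
  [0.01,0,0,0,0,0,0],
  [0.01,0,0,0,0,0,0],
  [0,0,0,0,0,0,0],
  [0,0,0,0,0,0,0],
])

```text
time_s: 7.8
tool_pos: [521.5, 247.7, 354.1]
tcp_rot: [-0.54, -0.457, 0.54, -0.457]
wrist_force: [-0.2, 0.6, -0.5]
opening: 26.3
```

```bash
python3 - <<'E'
from h import *
s=robot.observe();Rm,p=toolR(s);print(p,s["wrist_force"],s["moment"])
K,W=cam("wrist");p_,D=robot.grab_frame("wrist")
P=cloud(K,W,D);P[D==0]=np.nan
tubefit(P,p,Rm,242.3)
m=(abs(P[...,2]-118)<4)&(np.hypot(P[...,0]-521,P[...,1]-247)<35);q=P[m]
r=cv2.minAreaRect(q[:,:2].astype(np.float32));print(r,((np.array([*r[0],118]))-p)@Rm)
E
```

```text
[521.45219917 247.66016612 354.09714682] [-0.16803439  0.60592016 -0.49841076] [-0.01180294  0.03886912 -0.00982287]
4 10 630 axis tool y,z [-0.48 -5.79] ext y [-11.2  11.2] rms 4.32
14 22 93 axis tool y,z [0.15 1.13] ext y [-7.4  7.8] rms 0.15
24 32 107 axis tool y,z [0.03 1.1 ] ext y [-7.2  7.5] rms 0.19
40 48 52 axis tool y,z [0.   1.07] ext y [-5.3  6.2] rms 0.21
50 none
64 72 338 axis tool y,z [-0.28  1.38] ext y [-13.4  12.6] rms 0.73
74 82 610 axis tool y,z [-0.28  1.08] ext y [-17.4  17.6] rms 3.09
84 92 752 axis tool y,z [-0.34  1.09] ext y [-17.5  17.7] rms 3.04
98 106 1281 axis tool y,z [-0.43  1.01] ext y [-17.5  17.6] rms 3.04
((521.996337890625, 246.48504638671875), (44.0535774230957, 44.07206726074219), 80.75646209716797) [236.09712805   0.7633447    1.05031317]
```

Request:
arm_command([
  [0,0.002,0,0,0,0,0],
  [0.008,0,0,0,0,0,0],
  [0.008,0,0,0,0,0,0],
  [0.008,0,0,0,0,0,0],
  [0.008,0,0,0,0,0,0],
  [0.008,0,0,0,0,0,0],
  [0,0,0,0,0,0,0],
  [0,0,0,0,0,0,0],
])

```text
time_s: 8.65
tool_pos: [522.0, 247.6, 344.1]
tcp_rot: [-0.54, -0.457, 0.54, -0.457]
wrist_force: [0.9, -0.6, -0.8]
opening: 26.2
```

Request:
arm_command([
  [0.006,0,0,0,0,0,0],
  [0.006,0,0,0,0,0,0],
  [0.006,0,0,0,0,0,0],
  [0.006,0,0,0,0,0,0],
  [0,0,0,0,0,0,0],
])

```text
time_s: 9.15
tool_pos: [521.9, 247.5, 338.2]
tcp_rot: [-0.539, -0.457, 0.54, -0.457]
wrist_force: [-0.8, -0.1, -0.1]
opening: 26.1
```

Request:
arm_command([
  [0.004,0,0,0,0,0,0],
  [0.004,0,0,0,0,0,0],
  [0.004,0,0,0,0,0,0],
  [0,0,0,0,0,0,0],
])

```text
time_s: 9.55
tool_pos: [522.0, 247.5, 335.1]
tcp_rot: [0.54, 0.457, -0.539, 0.457]
wrist_force: [0.2, -0.1, 1.2]
opening: 25.8
```

Request:
arm_command([
  [0.004,0,0,0,0,0,0],
  [0.004,0,0,0,0,0,0],
  [0,0,0,0,0,0,0],
])

```text
time_s: 9.85
tool_pos: [522.0, 247.4, 332.6]
tcp_rot: [-0.54, -0.457, 0.54, -0.457]
wrist_force: [1.1, -0.3, -1.8]
opening: 25.9
```

Request:
arm_command([
  [0.004,0,0,0,0,0,0],
  [0.004,0,0,0,0,0,0],
  [0,0,0,0,0,0,0],
])

```text
time_s: 10.15
tool_pos: [521.9, 247.5, 331.0]
tcp_rot: [-0.54, -0.457, 0.54, -0.457]
wrist_force: [0.1, 0.1, -0.4]
opening: 25.9
```

Request:
arm_command([
  [0.004,0,0,0,0,0,0],
  [0,0,0,0,0,0,0],
])

```text
time_s: 10.35
tool_pos: [521.9, 247.7, 330.8]
tcp_rot: [0.54, 0.457, -0.54, 0.457]
wrist_force: [-1.7, -1.0, 5.5]
opening: 25.7
```

Request:
arm_command([
  [0.004,0,0,0,0,0,0],
  [0,0,0,0,0,0,0],
])

```text
time_s: 10.55
tool_pos: [521.9, 247.9, 330.7]
tcp_rot: [0.54, 0.457, -0.539, 0.457]
wrist_force: [-2.8, -1.7, 9.6]
opening: 25.7
```

Request:
arm_command([
  [0.004,0,0,0,0,0,0],
  [0,0,0,0,0,0,0],
])

```text
time_s: 10.75
tool_pos: [521.9, 248.0, 330.3]
tcp_rot: [0.54, 0.457, -0.539, 0.457]
wrist_force: [-3.7, -3.0, 12.4]
opening: 26.0
```

Request:
arm_command([
  [0.004,0,0,0,0,0,0],
  [0,0,0,0,0,0,0],
])

```text
time_s: 10.95
tool_pos: [521.9, 248.0, 329.5]
tcp_rot: [0.54, 0.457, -0.539, 0.457]
wrist_force: [-3.1, -2.7, 14.2]
opening: 25.9
```

Request:
arm_command([
  [0.004,0,0,0,0,0,0],
  [0,0,0,0,0,0,0],
])

```text
time_s: 11.15
tool_pos: [521.9, 248.0, 328.5]
tcp_rot: [0.54, 0.457, -0.539, 0.457]
wrist_force: [-3.2, -3.2, 13.3]
opening: 25.8
```

Ring is sliding at about 14 N. I'll continue in small steps.

Request:
arm_command([
  [0.004,0,0,0,0,0,0],
  [0,0,0,0,0,0,0],
])

```text
time_s: 11.35
tool_pos: [521.9, 248.0, 327.4]
tcp_rot: [0.54, 0.457, -0.539, 0.457]
wrist_force: [-2.8, -2.9, 14.9]
opening: 25.7
```

Request:
arm_command([
  [0.004,0,0,0,0,0,0],
  [0,0,0,0,0,0,0],
])

```text
time_s: 11.55
tool_pos: [521.9, 248.1, 326.6]
tcp_rot: [0.54, 0.457, -0.539, 0.457]
wrist_force: [-3.2, -2.3, 15.6]
opening: 25.6
```

Request:
arm_command([
  [0.004,0,0,0,0,0,0],
  [0,0,0,0,0,0,0],
])

```text
time_s: 11.75
tool_pos: [521.9, 248.0, 325.4]
tcp_rot: [0.54, 0.457, -0.539, 0.457]
wrist_force: [-3.6, -1.9, 14.2]
opening: 26.0
```

Request:
arm_command([
  [0.003,0,0,0,0,0,0],
  [0,0,0,0,0,0,0],
])

```text
time_s: 11.95
tool_pos: [521.9, 248.0, 324.7]
tcp_rot: [0.54, 0.457, -0.539, 0.457]
wrist_force: [-3.8, -2.4, 15.3]
opening: 26.1
```

Request:
arm_command([
  [0.003,0,0,0,0,0,0],
  [0,0,0,0,0,0,0],
])

```text
time_s: 12.15
tool_pos: [521.9, 248.0, 324.2]
tcp_rot: [0.54, 0.456, -0.539, 0.457]
wrist_force: [-2.9, -2.2, 14.1]
opening: 25.9
```

Request:
arm_command([
  [0.003,0,0,0,0,0,0],
  [0,0,0,0,0,0,0],
])

```text
time_s: 12.35
tool_pos: [521.9, 248.2, 324.2]
tcp_rot: [0.54, 0.456, -0.539, 0.458]
wrist_force: [-5.1, -3.9, 21.0]
opening: 25.6
```

Request:
arm_command([
  [0.003,0,0,0,0,0,0],
  [0,0,0,0,0,0,0],
])

```text
time_s: 12.55
tool_pos: [521.9, 248.4, 324.1]
tcp_rot: [0.54, 0.456, -0.539, 0.458]
wrist_force: [-7.2, -4.4, 23.8]
opening: 26.1
```

```bash
python3 - <<'E'
from h import *
s=robot.observe();Rm,p=toolR(s);print(p,s["wrist_force"],s["moment"])
K,W=cam("wrist");p_,D=robot.grab_frame("wrist");P=cloud(K,W,D);P[D==0]=np.nan
Q=P[...,2];m=(abs(Q-204)<5)&(np.hypot(P[...,0]-p[0],P[...,1]-p[1])<12);print("nipple z",np.median(Q[m]),m.sum())
m=(abs(Q-118)<4)&(np.hypot(P[...,0]-521,P[...,1]-247)<35);print("collet z",np.median(Q[m]))
cv2.imwrite("pics/w4.png",cv2.resize(p_[60:330,150:370],None,fx=2.2,fy=2.2,interpolation=3))
E
```

```text
[521.87065527 248.40057461 324.10184783] [-7.20472453 -4.43640703 23.80081284] [-1.26542846  1.74101359  0.03447677]
nipple z 203.00804290928343 898
collet z 117.43358440379578
```

View pics/w4.png

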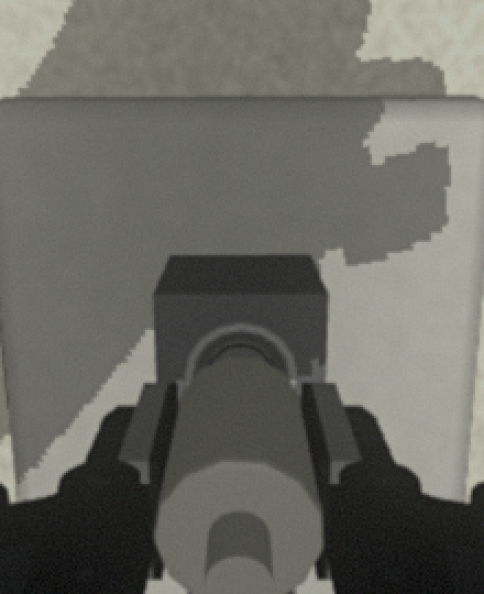

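Request:
arm_command([
  [-0.005,0,0,0,0,0,0],
  [-0.005,0,0,0,0,0,0],
  [0,0,0,0,0,0,0],
])

```text
time_s: 12.9
tool_pos: [521.9, 247.8, 324.3]
tcp_rot: [0.54, 0.457, -0.539, 0.457]
wrist_force: [-2.6, -2.3, 9.7]
opening: 25.8
```

Request:
arm_command([
  [0,0,0,0,0,0,0.4],
  [0,0,0,0,0,0,0.6],
  [0,0,0,0,0,0,0.8],
  [0,0,0,0,0,0,0.8],
  [0,0,0,0,0,0,0.8],
  [0,0,0,0,0,0,0.8],
])

```text
time_s: 13.5
tool_pos: [522.0, 247.5, 322.6]
tcp_rot: [-0.54, -0.457, 0.54, -0.457]
wrist_force: [0.7, 1.0, -0.5]
opening: 68.0
```

```bash
python3 - <<'E'
from h import *
s=robot.observe();Rm,p=toolR(s);print(p,s["wrist_force"],s["moment"],s["opening"])
K,W=cam("wrist");p_,D=robot.grab_frame("wrist");P=cloud(K,W,D);P[D==0]=np.nan
Q=P[...,2];m=(abs(Q-204)<5)&(np.hypot(P[...,0]-p[0],P[...,1]-p[1])<12);print("nipple z",np.median(Q[m]),m.sum(),np.median(P[m],0))
E
```

```text
[521.96467762 247.54014298 322.56150363] [ 0.65845468  0.98285342 -0.45572836] [ 0.00891968  0.00228587 -0.01481928] 67.96965217078464
nipple z 203.23630523574613 934 [522.7337447  247.59013753 203.23630524]
```

Request:
arm_command([
  [-0.02,0,0,0,0,0,0.8],
  [-0.06,0,0,0,0,0,0.8],
  [-0.1,0,0,0,0,0,0.8],
  [-0.12,0,0,0,0,0,0.8],
  [-0.1,0,0,0,0,0,0.8],
  [0,0,0.1,0,0,0,0.5],
  [0,0,0.12,0,0,0,0],
  [0,0,0.12,0,0,0,0],
  [0,0,0.1,0,0,0,0],
  [0,0,0,0,0,0,0],
  [0,0,0,0,0,0,0],
  [0,0,0,0,0,0,0],
  [0,0,0,0,0,0,0],
], newtons=30)

```text
time_s: 14.85
tool_pos: [503.8, 140.3, 423.1]
tcp_rot: [0.539, 0.458, -0.539, 0.458]
wrist_force: [-0.8, 0.9, 0.4]
opening: -0.0
```

```bash
python3 - <<'E'
from h import *
s=robot.observe();Rm,p=toolR(s);print(p,s["wrist_force"],s["opening"],Rm.round(4))
K,W=cam("wrist");p_,D=robot.grab_frame("wrist");cv2.imwrite("pics/w5.png",p_);P=cloud(K,W,D);P[D==0]=np.nan
Z=P[...,2]
for nm,z0,z1 in [("button",73,95),("collet",114,122),("tube",198,208),("barreltop",187,196)]:
    m=((Z>z0)&(Z<z1)).astype(np.uint8);n,l,st,ce=cv2.connectedComponentsWithStats(m)
    for i in range(1,n):
        if st[i,4]<60: continue
        q=P[l==i];r=cv2.minAreaRect(q[:,:2].astype(np.float32));c=np.array([*r[0],np.median(q[:,2])])
        print(nm,st[i],np.median(q[:,2]).round(1),np.round(r[0],1),np.round(r[1],1),round(r[2],1),"tool",((c-p)@Rm).round(1))
p2,_=robot.grab_frame("scene");cv2.imwrite("pics/s5.png",cv2.resize(p2[160:280,240:370],None,fx=4,fy=4,interpolation=3))
E
```

```text
[503.77972496 140.34523788 423.11960606] [-0.8124561   0.93140722  0.36527895] -0.03186261603843894 [[ 6.000e-04  9.867e-01 -1.624e-01]
 [ 8.000e-04 -1.624e-01 -9.867e-01]
 [-1.000e+00  5.000e-04 -9.000e-04]]
button [234  83  51   2  75] 82.5 [518.5 224.4] [ 0.2 43.7] 80.7 tool [340.7   0.7 -85.1]
button [ 238  158   44   43 1433] 82.1 [504.3 138. ] [40.9 40.7] 2.6 tool [341.    0.7   2.5]
collet [ 231   20   58   62 1683] 117.5 [522.2 246.1] [44.1 44.1] 80.6 tool [ 305.7    0.9 -107.1]
tube [253  14  19  23 359] 203.3 [522.9 245.9] [10.3  9.5] 79.1 tool [ 219.9    1.6 -107.1]
barreltop [ 237    3   50   55 1718] 191.3 [522.9 245.8] [27.1 27.2] 10.1 tool [ 231.9    1.6 -106.9]
```

View pics/w5.png

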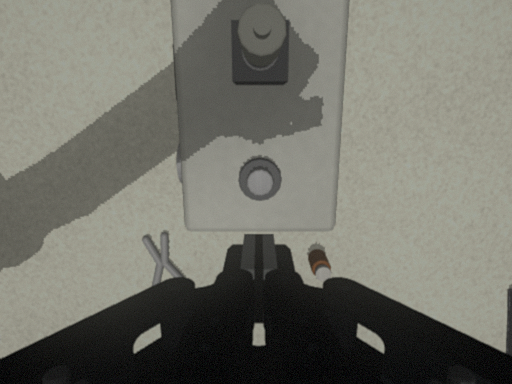

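View pics/s5.png

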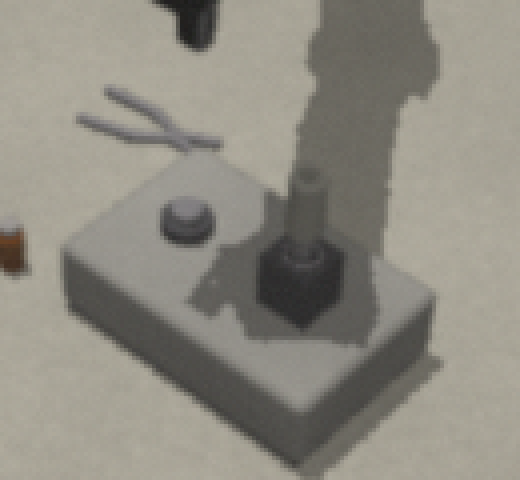

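```bash
python3 - <<'E'
from h import *
s=robot.observe();Rm,p=toolR(s)
K,W=cam("wrist");p_,D=robot.grab_frame("wrist");P=cloud(K,W,D);P[D==0]=np.nan
m=(np.hypot(P[...,0]-504.3,P[...,1]-138)<25)&(P[...,2]>73)
z=P[m][:,2];h,e=np.histogram(z,bins=np.arange(73,96,1));print(list(zip(e,h)))
zt=np.median(z[z>z.max()-2]);m2=m&(P[...,2]>zt-1.5);q=P[m2];r=cv2.minAreaRect(q[:,:2].astype(np.float32))
print(zt,r,((np.array([*r[0],zt])-p)@Rm))
E
```

```text
[(np.int64(73), np.int64(6)), (np.int64(74), np.int64(6)), (np.int64(75), np.int64(4)), (np.int64(76), np.int64(5)), (np.int64(77), np.int64(4)), (np.int64(78), np.int64(15)), (np.int64(79), np.int64(45)), (np.int64(80), np.int64(256)), (np.int64(81), np.int64(367)), (np.int64(82), np.int64(143)), (np.int64(83), np.int64(11)), (np.int64(84), np.int64(5)), (np.int64(85), np.int64(2)), (np.int64(86), np.int64(3)), (np.int64(87), np.int64(7)), (np.int64(88), np.int64(15)), (np.int64(89), np.int64(43)), (np.int64(90), np.int64(150)), (np.int64(91), np.int64(261)), (np.int64(92), np.int64(83)), (np.int64(93), np.int64(8)), (np.int64(94), np.int64(0))]
343.7612196619517 ((507.6451416015625, 158.886962890625), (3.1421713829040527, 27.96556282043457), 80.25397491455078) [ 79.03318122   0.71753887 -19.20640284]
```

```bash
python3 - <<'E'
from h import *
s=robot.observe();Rm,p=toolR(s)
K,W=cam("wrist");p_,D=robot.grab_frame("wrist");P=cloud(K,W,D);P[D==0]=np.nan
m=(np.hypot(P[...,0]-504.3,P[...,1]-138)<25)&(P[...,2]>89.5)&(P[...,2]<94)
q=P[m];r=cv2.minAreaRect(q[:,:2].astype(np.float32));zt=np.median(q[:,2])
print(len(q),zt,r,((np.array([*r[0],zt])-p)@Rm))
E
```

```text
530 91.3167461708986 ((504.01434326171875, 137.8517608642578), (24.164091110229492, 24.12091636657715), 6.6092729568481445) [331.38396801   0.58298034   2.02799203]
```

Request:
arm_command([
  [0.05,0,0.008,0,0,0,0],
  [0.12,0,0,0,0,0,0],
  [0.14,0,0,0,0,0,0],
  [0.14,0,0,0,0,0,0],
  [0.1,0,0,0,0,0,0],
  [0.05,0,0,0,0,0,0],
  [0,0,0,0,0,0,0],
  [0,0,0,0,0,0,0],
])

```text
time_s: 15.85
tool_pos: [503.9, 137.4, 273.3]
tcp_rot: [0.54, 0.457, -0.539, 0.457]
wrist_force: [0.3, 0.5, 0.1]
opening: -0.2
```

Request:
arm_command([
  [0.012,0,0,0,0,0,0],
  [0.012,0,0,0,0,0,0],
  [0.008,0,0,0,0,0,0],
  [0,0,0,0,0,0,0],
])

```text
time_s: 16.25
tool_pos: [503.7, 137.1, 265.0]
tcp_rot: [0.54, 0.457, -0.539, 0.457]
wrist_force: [0.3, -0.1, 1.7]
opening: 0.4
```

Contact is just beginning at 265, as expected. I'll press on.

Request:
arm_command([
  [0.008,0,0,0,0,0,0],
  [0.008,0,0,0,0,0,0],
  [0,0,0,0,0,0,0],
])

```text
time_s: 16.55
tool_pos: [503.8, 137.1, 260.9]
tcp_rot: [0.54, 0.457, -0.539, 0.457]
wrist_force: [0.6, -0.8, 4.5]
opening: -0.3
```

Request:
arm_command([
  [0.008,0,0,0,0,0,0],
  [0.004,0,0,0,0,0,0],
  [0,0,0,0,0,0,0],
])

```text
time_s: 16.85
tool_pos: [503.8, 137.3, 259.3]
tcp_rot: [0.54, 0.456, -0.54, 0.458]
wrist_force: [-3.3, -2.7, 16.8]
opening: 0.1
```

Request:
arm_command([
  [0.006,0,0,0,0,0,0],
  [0,0,0,0,0,0,0],
  [0,0,0,0,0,0,0],
])

```text
time_s: 17.15
tool_pos: [503.8, 137.5, 259.1]
tcp_rot: [-0.54, -0.456, 0.54, -0.458]
wrist_force: [-6.5, -3.1, 27.1]
opening: -0.4
```

Request:
arm_command([
  [-0.01,0,0,0,0,0,0],
  [-0.03,0,0,0,0,0,0],
  [-0.1,0,0,0,0,0,0],
  [-0.15,0,0,0,0,0,0],
  [-0.15,0,0,0,0,0,0],
  [-0.15,0,0,0,0,0,0],
  [-0.1,0,0,0,0,0,0.5],
  [0,0,0,0,0,0,1],
  [0,0,0,0,0,0,1],
  [0,0,0,0,0,0,1],
  [0,0,0,0,0,0,1],
])

```text
time_s: 18.25
tool_pos: [503.2, 136.8, 427.2]
tcp_rot: [-0.539, -0.458, 0.54, -0.457]
wrist_force: [-0.6, 0.7, -0.4]
opening: 72.3
```

```bash
python3 - <<'E'
from h import *
s=robot.observe();Rm,p=toolR(s);print(s["time_s"],p,s["wrist_force"],s["opening"])
K,W=cam("wrist");p_,D=robot.grab_frame("wrist");P=cloud(K,W,D);P[D==0]=np.nan
Z=P[...,2]
for nm,z0,z1 in [("button",88,94),("collet",114,122),("tube",198,208),("barreltop",187,196)]:
    m=((Z>z0)&(Z<z1)).astype(np.uint8);n,l,st,ce=cv2.connectedComponentsWithStats(m)
    for i in range(1,n):
        if st[i,4]<60: continue
        q=P[l==i];r=cv2.minAreaRect(q[:,:2].astype(np.float32))
        print(nm,st[i],np.median(q[:,2]).round(1),np.round(r[0],1),np.round(r[1],1))
p2,_=robot.grab_frame("scene");a=cv2.resize(p2[120:280,150:370],None,fx=3.6,fy=3.6,interpolation=3);print(a.shape);cv2.imwrite("pics/s6.png",a)
E
```

```text
18.25 [503.20833519 136.81080226 427.15011128] [-0.64074453  0.68647072 -0.40910188] 72.26580993542463
button [248 164  27  26 553] 91.3 [504.5 137.8] [24.5 24.9]
collet [ 232   15   58   62 1703] 117.5 [522.1 246.2] [44.3 44. ]
tube [254   7  19  24 352] 203.3 [522.8 246. ] [9.9 9.7]
barreltop [ 239    0   48   52 1640] 191.3 [522.6 245. ] [25.8 26.8]
(576, 792, 3)
```

View pics/s6.png

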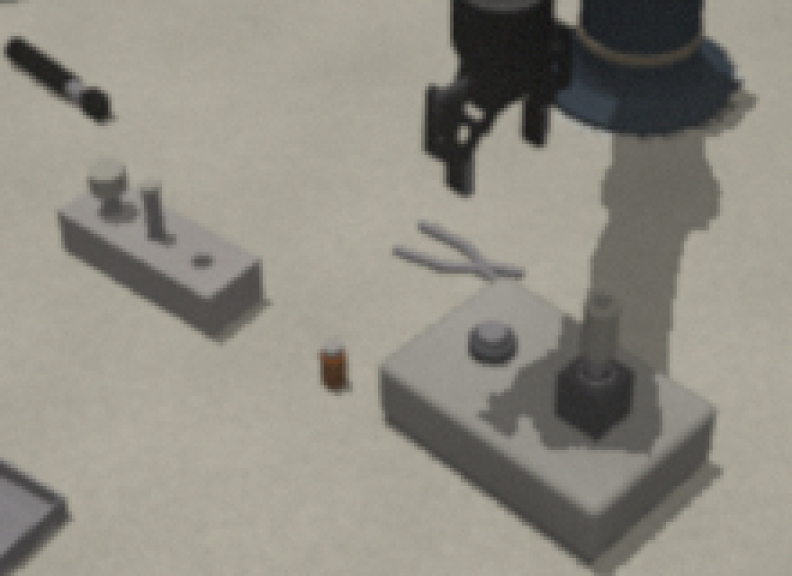

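The tube stands upright in the collet at (600,340) and the button is back up at (492,340). The other tubes, vial and speculum haven't moved, and the gripper is clear.

```bash
python3 -c "
from rig import robot
print(robot.job_done())"
```

```text
the job is handed in; nothing more can be done
None
```

I moved the filter tube from the rack into the collet and drove it fully home. I then pressed the test button fully down, released everything, backed off and handed the job in at about 18 s of the 64 s allowed.

- **Insertion:** the seat ring met the spigot about 29.5 mm down and slid at 12–16 N. The tool stopped moving down at 324.2 mm (324.3 expected for home), and I let the vertical force rise to about 24 N before easing off. The limit is 35 N.
- **Tube home:** after release, the nipple top measured 85.8 mm above the collet top (86 expected). It read the same after the button press.
- **Button:** it travelled about 6 mm to a hard stop, peaking at about 27 N vertical, and sprang back to its original 91.3 mm height.
- **Other things:** in the last scene picture the other two tubes, the vial, the speculum and the otoscope looked unmoved and the gripper was clear. That picture was cropped, so I did not check the acrylic cup again; no move went near it.
- **Disagreement:** the top and wrist cameras differed by 2–3 mm on positions. I went by the wrist camera, with a small correction for its angle, and the grasp and fit agreed with it.

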